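# Put the console's cartridge away in the organiser's empty foam pocket

### The job

Take the orange-labelled game cartridge out of the console and put it away in the one empty pocket of the red organiser's foam, label up and the right way round for its clipped corner, pressed fully home so that it lies level on the pocket's floor. It must go into the foam level, because tipping it in on edge tears the foam; so first lay it flat on the shelf, label up, and let go of it; lying there it can be taken afresh by its long edges. Leave the two stored cartridges in their pockets, and do not disturb the tea-light holder, the bottle opener or the mug.

Things in the scene. Friction and masses are not known exactly. Their poses are not given: they have to be found in the camera images.
- cartridge: Cartridge to put away: 96 x 62 x 17 mm (x, y, z), grey, orange label, 0.11 kg. Origin: centre of the back face. z points out of the label face (at z = 17 mm), y to the ribbed top edge (y = 31 mm; connector edge at y = -31 mm). Corner (+x, +y) is clipped 16 x 16 mm. Starts upright in the console: y up, label to the console's front, top edge 101 mm above the shelf. Gripped 17 mm thick standing, 62 mm lying.
- stored_blue: Stored cartridge with a blue label; shape, size and axes as cartridge. Seated in one of the pockets; stays there.
- stored_green: Stored cartridge with a green label; shape, size and axes as cartridge. Seated in one of the pockets; stays there.
- foam: Die-cut foam, charcoal on a teal base, fixed in the organiser: 350 x 127 x 18 mm (x, y, z); origin: centre of its underside, 3 mm above the shelf. Pockets lie 114 mm apart along x, each 100 x 66 mm (2 mm to spare all round), 14 mm deep, with corner (+x, +y) filled to match the clip. Thumb cut-outs 36 mm wide, as deep as the pocket, 30 mm long, lie in the middle of both long sides (+y and -y) of each pocket.
- pocket_1 (a point): Centre of the FLOOR of pocket 1, at the foam's -x end; axes as foam. A cartridge fully home has its origin here and its x, y, z along these axes, and stands 3 mm proud of the foam. The pocket holds a stored cartridge or is empty (teal floor showing).
- pocket_2 (a point): Centre of the FLOOR of pocket 2, the middle one; axes as foam. A cartridge fully home has its origin here and its x, y, z along these axes, and stands 3 mm proud of the foam. The pocket holds a stored cartridge or is empty (teal floor showing). Sprung foam lips round each pocket bulge 3.5 mm inwards: pushing a cartridge past them takes about 10 to 16 N; its own weight does not.
- pocket_3 (a point): Centre of the FLOOR of pocket 3, at the foam's +x end; axes as foam. A cartridge fully home has its origin here and its x, y, z along these axes, and stands 3 mm proud of the foam. The pocket holds a stored cartridge or is empty (teal floor showing).
- organiser: Red clamshell organiser, fixed, 135 x 358 mm (x, y), rim 27 mm above the shelf, walls 4 mm; the foam fills it, its top 6 mm below the rim. Origin: centre of the underside; its -x is the foam's +y, its +y the foam's +x. The lid, just as big, lies folded open flat on the shelf at +x (x = 74 to 210 mm), 27 mm high.
- slot (a point): Centre of the console's slot, level with the console's top, 55 mm above the shelf. The slot is 20 x 101 mm (x, y), 16 mm deep; the cartridge stands loosely in it. -x points to the console's front. The console is a fixed cream box reaching from x = -90 to +60 mm and y = -105 to +105 mm of this point. The open shelf between console and organiser is free for laying things down.
- tealight: Glass tea-light holder, bystander: cup 76 mm across, 58 mm tall, loose. Origin: centre of its underside.
- opener: Stainless bottle opener lying flat, bystander: about 172 mm along x, 40 mm wide, 4 mm thick, loose. Origin: its underside, 81 mm from the round end and 91 mm from the head.
- mug: Blue mug, bystander: 80 mm across, 95 mm tall, handle at +y, loose. Origin: centre of its underside.
Mind the look-alikes: they are no part of the job. What is shaped like the cartridge but pink or yellow is not meant.

How it is judged:
On the way:
1. the cartridge lies flat on the shelf, label up, let go (angle between cartridge's own z axis and vertical below 0.12 rad and height (world z) of cartridge below 0.004 m and contact force between cartridge and the fingers below 0.05 N and linear speed of cartridge below 0.03 m/s), for 0.2 s.
At the end, for the whole second after the job is handed in: The orange-labelled cartridge lies label up in the pocket that was empty, within 4 mm across and 2.5 mm in height of fully home, level within 0.05 rad, in line with the foam within 0.06 rad, let go and at rest; the two stored cartridges are within 6 mm of where they were (((x of cartridge in the frame of pocket_1 between -0.004 and 0.004 m and y of cartridge in the frame of pocket_1 between -0.004 and 0.004 m and z of cartridge in the frame of pocket_1 between -0.003 and 0.0025 m) or (x of cartridge in the frame of pocket_2 between -0.004 and 0.004 m and y of cartridge in the frame of pocket_2 between -0.004 and 0.004 m and z of cartridge in the frame of pocket_2 between -0.003 and 0.0025 m) or (x of cartridge in the frame of pocket_3 between -0.004 and 0.004 m and y of cartridge in the frame of pocket_3 between -0.004 and 0.004 m and z of cartridge in the frame of pocket_3 between -0.003 and 0.0025 m)) and angle between cartridge's own z axis and vertical below 0.05 rad and angle between the x axis of cartridge and the x axis of foam, either way round below 0.06 rad and linear speed of cartridge below 0.02 m/s and distance of each of stored_blue, stored_green from where it was at the start of the episode below 0.006 m); the robot touches nothing.
It fails at once if the cartridge touches the foam while tilted more than 0.35 rad from level (tipped in on edge) (contact force between cartridge and foam above 0.5 N and angle between cartridge's own z axis and vertical above 0.35 rad).
It fails at once if a stored cartridge is pulled out of its pocket (moved more than 15 mm) (distance of any of stored_blue, stored_green from where it was at the start of the episode above 0.015 m).
It fails at once if the tea-light holder, the bottle opener or the mug is moved more than 30 mm (distance of any of tealight, opener, mug from where it was at the start of the episode above 0.03 m).
It also fails if it takes over 67 s, if anything falls off the work surface, if the arm or the gripper's body presses on something with over 40 N, if the wrist force passes 120 N, or if a joint passes its speed limit or range.

### The arm

A 6-joint arm with a two-finger parallel gripper is mounted at the origin on the work surface. World frame = base frame: x ahead of the robot, y to its left, z up, the work surface at z = 0. Lengths are in m, angles in rad, forces in N, time in s.
With the tool pointing down it reaches from about 0.325 to 0.775 m from the base axis. Payload 5.5 kg.
Tool frame: the origin (TCP) lies between the finger pads; the fingertips stand 8 mm ahead of it and the grasp point (between the pads) lies 11 mm behind it (tcp_to_tips is the distance from the TCP to the fingertips, in m); z points along the fingers, y is the direction in which the jaws open and shut (so a half turn about z gives the same grasp; the last joint's range is limited). The gripper opens to 88 mm and grips with 3 to 60 N. Pads are 20 mm wide; open, the fingers measure 115 mm over their backs; the gripper's body (75 mm by 178 mm) begins 61 mm behind the grasp point.
Start: joints at [1.225, 0.091, 1.231, -0, 1.82, -0.057], TCP at [0.171, 0.575, 0.231] pointing down, gripper open.
Joint ranges: [-2.87, 2.87], [-0.86, 2.18], [0.17, 2.46], [-1.51, 4.65], [0.06, 2.69], [-2.65, 2.65]. Speed limits (rad/s): [2.57, 2.57, 3.01, 3.14, 3.14, 3.14].

### API

Orientations are given as a unit quaternion [w, x, y, z].
In Python, from bench import * gives the robot as it stands. Calls block until the motion is done:
- move_to(position, orientation): joint-space move of the TCP to a pose.
- move_l(position, speed=0.15, orientation=None): straight line of the TCP; orientation=None keeps the orientation; speed is the mean speed in m/s.
- movej(angles): joint-space move.
- gripper_open() and close(): open the fingers fully, or close them until they stop; the grip force is fixed at half the most.
- hold(seconds).
- inverse_kinematics(position, orientation): joint angles nearest the present ones, or None.
- state(): the state.
- get_image(name): name is "scene" or "top"; returns a dict with "frame" (384x512x3 uint8, blue, green, red), "depth" (384x512 float32, m along the optical axis (not along the pixel's ray), 0 where there is no reading), "camera_matrix" (3x3 intrinsics, pixels), "k1" (the pictures are not rectified: a ray, as slopes to the right and down, at radius r is drawn at 1 + k1 r^2 times it, then the intrinsics apply), "view" (4x4, takes a point from world to camera coordinates). Camera axes: x right, y up, looking along -z (the intrinsics and any distortion apply to the point x, -y, -z); pixel columns grow to the right and rows downward; lengths in m; the calibration is good to about 2 mm. A picture is of the moment at which its call begins.
A pose or a line that the arm cannot do raises IKError and nothing moves.
- job_done(): hands the job in, once; it reports no verdict.
The state is a dict: "time": time; "joint_pos": joint angles; "dq": joint speeds; "joint_torque": joint torques, N m; "ee_pos": TCP position; "ee_rot": TCP orientation; "ft_force": force on the tool from outside, world axes, zero at the start; "moment": the same for the moment, N m; "finger_gap": finger opening in m.
Only numpy, scipy, OpenCV 4.12 (cv2) and the standard library are available. Lean on these libraries where they do the work, as an engineer would, in place of code of your own. Each camera call takes 0.05 s, during which the arm holds its last target.

## Working session

There is one attempt and no reset: what is moved stays moved. The work goes in short steps, each a Python script; the robot and the scene stay as the last script left them, time stands still between calls to the robot, and variables do not carry over. Pictures are saved under pics/ and viewed, and the job is handed in when it is done.

```bash
mkdir -p pics; ls
cat > h.py <<'E'
from bench import *
import numpy as np, cv2
def snap(n,f):
    d=get_image(n); cv2.imwrite(f,d['frame']); np.savez(f.replace('.png','.npz'),**{k:np.asarray(v) for k,v in d.items()}); return d
def load(f): return dict(np.load(f))
def cloud(d):
    K=d['camera_matrix'];h,w=d['depth'].shape
    u,v=np.meshgrid(np.arange(w),np.arange(h))
    p=cv2.undistortPoints(np.stack([u,v],-1).reshape(-1,1,2).astype(np.float64),K,np.array([float(d['k1']),0,0,0,0])).reshape(h,w,2)
    z=d['depth'].astype(float)
    c=np.stack([p[...,0]*z,-p[...,1]*z,-z],-1)
    V=d['view'];return (c-V[:3,3])@V[:3,:3]
E
python3 - <<'E'
from h import *
for n in('scene','top'):
    d=snap(n,f'pics/{n}0.png'); print(n,d['camera_matrix'],d['k1'],d['view'])
s=state();print(s)
E
```

```text
pics
scene [[459.73232059   0.         262.86248009]
 [  0.         459.73232059 187.86430634]
 [  0.           0.           1.        ]] -0.12830089780990825 [[ 0.24639214  0.96900131  0.01809351 -0.14054724]
 [-0.64441682  0.14985727  0.74984649  0.28734759]
 [ 0.72389079 -0.19641604  0.6613644  -1.90277747]
 [ 0.          0.          0.          1.        ]]
top [[353.30963685   0.         252.82958458]
 [  0.         353.30963685 191.58272247]
 [  0.           0.           1.        ]] -0.07838611197580166 [[-0.01790151 -0.99966904 -0.0184755   0.01723193]
 [ 0.98516956 -0.02078964  0.17031952 -0.56731157]
 [-0.17064725 -0.01515252  0.98521567 -1.07234659]
 [ 0.          0.          0.          1.        ]]
{'time': 0.1, 'joint_pos': array([ 1.22525941e+00,  9.18011890e-02,  1.23175092e+00, -1.38698314e-05,
        1.81979003e+00, -5.66902199e-02]), 'dq': array([-0.00050415, -0.00276888, -0.00020987,  0.00118642,  0.00072917,
        0.00145382]), 'joint_torque': array([ 2.55506013e-03, -4.47855592e+01, -4.07568991e+01,  7.00650900e-02,
        2.84162618e-02, -8.67237009e-05]), 'ee_pos': array([0.17082553, 0.57491288, 0.2296176 ]), 'ee_rot': array([-1.68151925e-04,  1.43923434e-01,  9.89588440e-01, -8.58454272e-04]), 'ft_force': array([ 0.25249719, -0.69118126,  0.00558097]), 'moment': array([ 0.01878661, -0.02338634,  0.01082267]), 'finger_gap': 0.08776808720092694}
```

View pics/scene0.png

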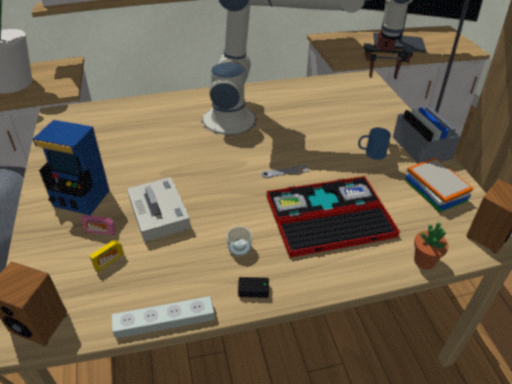

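View pics/top0.png

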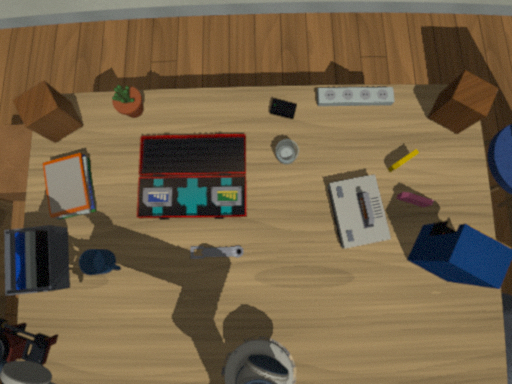

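The middle pocket (pocket 2, teal showing at top-view 193,196) is empty. The console is at (360,212) in the top view, with the organiser at (192,176) and the open shelf between them. Next I measure.

Run:
```python
from h import *
d=load('pics/top0.png'.replace('png','npz'));im=d['frame']
a=cv2.resize(im[120:225,125:255],None,fx=4.5,fy=4.5,interpolation=cv2.INTER_CUBIC);b=cv2.resize(im[165:260,320:400],None,fx=5,fy=5,interpolation=cv2.INTER_CUBIC)
cv2.imwrite('pics/c1.png',a);cv2.imwrite('pics/c2.png',b)
P=cloud(d)
for n,(u,v) in dict(shelf=(280,220),tab2=(285,190),foam=(170,185),cons=(345,225),tl=(287,150),mug=(98,262),op=(225,252),hand=(265,370),teal=(193,196)).items():print(n,P[v,u].round(4))
d2=load('pics/scene0.npz');Q=cloud(d2)
cv2.imwrite('pics/c3.png',cv2.resize(d2['frame'][170:250,120:200],None,fx=7,fy=7,interpolation=cv2.INTER_CUBIC))
for n,(u,v) in dict(shelf=(230,200),cons=(165,225),teal=(322,200)).items():print(n,Q[v,u].round(4))
```

```text
shelf [ 4.799e-01 -8.010e-02  1.000e-04]
tab2 [ 0.5788 -0.0996  0.0016]
foam [0.6002 0.2791 0.0205]
cons [ 0.4552 -0.2792  0.0523]
tl [ 0.7096 -0.1092  0.0228]
mug [0.3518 0.5193 0.0024]
op [ 0.3798  0.1006 -0.0017]
hand [ 0.0796 -0.019   0.2116]
teal [0.5646 0.2053 0.0044]
shelf [ 0.4892 -0.0923  0.0018]
cons [ 0.6045 -0.3127  0.0501]
teal [0.5644 0.205  0.0069]
```

Run:
```python
from h import *
d=load('pics/top0.npz');P=cloud(d);im=d['frame'].astype(int)
# height maps
z=P[...,2]
reg=np.zeros(z.shape,bool);reg[165:260,320:400]=1
m=reg&(abs(z-.055)<.008); 
def rect(m):
    p=P[m][:,:2].astype(np.float32);r=cv2.minAreaRect(p*1000);return r,len(p)
print('console top',rect(m),np.median(z[m]))
m=reg&(z>.075)&(z<.125);print('cart',rect(m),np.median(z[m]))
b,g,r=im[...,0],im[...,1],im[...,2]
reg=np.zeros(z.shape,bool);reg[125:225,130:255]=1
red=reg&(r>110)&(g<60)&(b<60)
print('red',rect(red),np.percentile(z[red],[5,50,95]))
teal=reg&(g>90)&(b>90)&(r<60)&(np.indices(z.shape)[1]>175)&(np.indices(z.shape)[1]<210)&(np.indices(z.shape)[0]>173)
print('teal',rect(teal),z[teal].mean())
```

```text
console top (((515.4346313476562, -367.1646423339844), (228.95362854003906, 233.80433654785156), 9.994909286499023), 2908) 0.05445870045738846
cart (((502.4386901855469, -341.4777526855469), (96.0650405883789, 18.95351219177246), 10.736777305603027), 247) 0.09865283618149803
red (((579.92626953125, 186.6834716796875), (402.5403137207031, 399.9774475097656), 88.92991638183594), 472) [0.01032511 0.02401572 0.02864342]
teal (((476.94061279296875, 132.7386932373047), (337.807861328125, 97.84998321533203), 39.338871002197266), 632) 0.009959689241462743
```

View pics/c1.png

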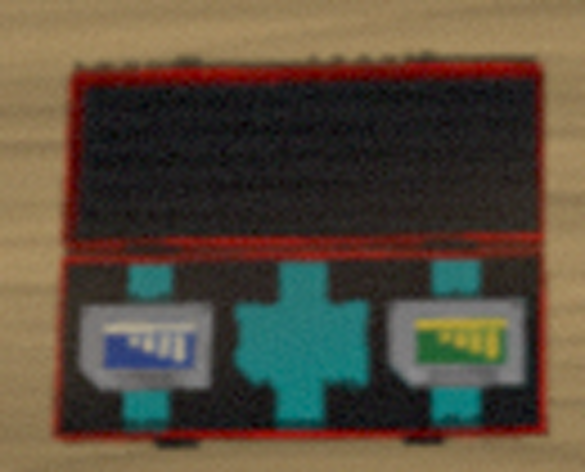

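View pics/c2.png

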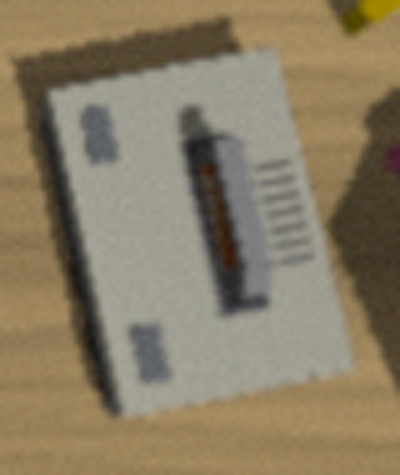

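View pics/c3.png

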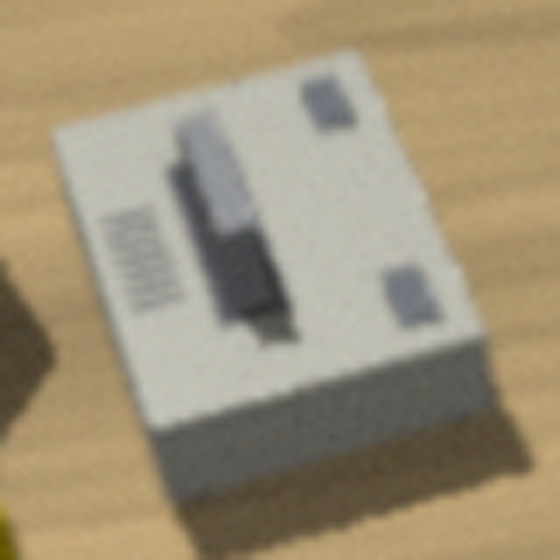

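```bash
cat > fit.py <<'E'
from h import *
from scipy.optimize import minimize
S=4
def proj(d,X):
    K=d['camera_matrix'];V=d['view'];c=X@V[:3,:3].T+V[:3,3];c=c*[1,-1,-1]
    return cv2.projectPoints(c.reshape(-1,1,3),np.zeros(3),np.zeros(3),K,np.array([float(d['k1']),0,0,0,0]))[0].reshape(-1,2)
def poly(d,pts,z,pose,box):
    x,y,t=pose;c,s=np.cos(t),np.sin(t);pts=np.asarray(pts,float)
    # densify
    q=np.concatenate([np.linspace(a,b,6,endpoint=False) for a,b in zip(pts,np.roll(pts,-1,0))])
    W=np.c_[x+c*q[:,0]-s*q[:,1],y+s*q[:,0]+c*q[:,1],np.full(len(q),z)]
    p=proj(d,W)-[box[0],box[1]]
    m=np.zeros(((box[3]-box[1])*S,(box[2]-box[0])*S),np.uint8)
    p=(p+.5)*S-.5
    cv2.fillPoly(m,[np.round(p*256).astype(np.int32)],255,cv2.LINE_AA,8);return m/255.
def rect(x0,x1,y0,y1):return [(x0,y0),(x1,y0),(x1,y1),(x0,y1)]
def clipped(hx,hy,c=.016,ox=0):return [(ox-hx,-hy),(ox+hx,-hy),(ox+hx,hy-c),(ox+hx-c,hy),(ox-hx,hy)]
def cost(d,pose,box,classes,ret=False):
    maps=classes(d,pose,box)       # painter list; returns list of maps, and weight
    maps,w=maps
    dn=lambda m:cv2.GaussianBlur(cv2.resize(m,None,fx=1/S,fy=1/S,interpolation=cv2.INTER_AREA),(0,0),.7)
    A=np.stack([dn(m).ravel() for m in maps],1);wt=(dn(w).ravel()>.5)
    B=d['frame'][box[1]:box[3],box[0]:box[2]].astype(float).reshape(-1,3)
    A=A[wt];B=B[wt];c=np.linalg.lstsq(A,B,rcond=None)[0];r=A@c-B
    return (np.minimum(abs(r),60)**2).mean()
def layers(ms):
    out=[];rem=np.ones_like(ms[0])
    for m in ms[::-1]: out.append(m*rem);rem=rem*(1-m)
    return out
# foam frame: pose = foam origin x,y,yaw(foam x axis)
def organ(d,pose,box):
    P=lambda pts,z:poly(d,pts,z,pose,box)
    o=np.ones(((box[3]-box[1])*S,(box[2]-box[0])*S))
    rim=np.maximum(P(rect(-.179,.179,-.0675,.0675),.027),P(rect(-.179,.179,-.0675,.0675),.003))
    lid=P(rect(-.179,.179,-.210,-.074),.027)
    foam=P(rect(-.175,.175,-.0635,.0635),.021)*P(rect(-.175,.175,-.0635,.0635),.027)
    teal=0*o;pock=0*o;cart=0*o;ign=0*o;side=0*o
    for ox in(-.114,0,.114):
        shp=lambda z:np.maximum(P(clipped(.05,.033,.016,ox),z),P(rect(ox-.018,ox+.018,-.063,.063),z))
        teal=np.maximum(teal,shp(.007)*shp(.021))
        if ox: 
            cart=np.maximum(cart,P(clipped(.048,.031,.016,ox),.024))
            ign=np.maximum(ign,P(rect(ox-.036,ox+.036,-.022,.022),.024))
    L=layers([o,rim,foam,teal,cart]);
    w=P(rect(-.195,.195,-.07,.085),.02)*(1-ign)*(1-P(rect(-.2,.2,-.3,-.07),.027))
    return L,w
def console(d,pose,box):
    P=lambda pts,z:poly(d,pts,z,pose,box)
    o=np.ones(((box[3]-box[1])*S,(box[2]-box[0])*S))
    R=rect(-.09,.06,-.105,.105);top=P(R,.055);base=cv2.convexHull
    allp=np.maximum.reduce([P(R,z) for z in np.linspace(0,.055,6)])
    ca=rect(-.0085,.0085,-.048,.048)
    ign=np.maximum.reduce([P(rect(-.0115,.0115,-.052,.052),z) for z in np.linspace(.05,.105,6)])
    w=P(rect(-.105,.075,-.12,.12),.055)*(1-ign)
    return layers([o,allp,top]),w
def fit(ds,boxes,cl,p0):
    f=lambda q:sum(cost(d,[q[0]/1000,q[1]/1000,q[2]/200],b,cl) for d,b in zip(ds,boxes))
    q0=np.array([p0[0]*1000,p0[1]*1000,p0[2]*200])
    for step in(6,1.5):
        r=minimize(f,q0,method='Nelder-Mead',options=dict(initial_simplex=np.vstack([q0]+[q0+step*e for e in np.eye(3)]),xatol=.02,fatol=1e-3));q0=r.x
    return q0/[1000,1000,200],r.fun
def box(d,c,r):
    p=proj(d,np.array([[c[0]+i*r,c[1]+j*r,z] for i in(-1,1) for j in(-1,1) for z in(0,.06)]));
    a=np.floor(p.min(0)).astype(int);b=np.ceil(p.max(0)).astype(int);return [max(a[0],0),max(a[1],0),min(b[0],511),min(b[1],383)]
E
cat > r1.py <<'E'
from fit import *
t=load('pics/top0.npz');s=load('pics/scene0.npz')
for nm,cl,p0,r in(('org',organ,(.565,.205,np.pi/2),.24),('con',console,(.50,-.34,np.pi+np.pi/2+.18),.17)):
    # console x axis points away from front: front is +y -> x axis ~ -y
    if nm=='con': p0=(.50,-.34,-np.pi/2+.18)
    for lab,ds in(('top',[t]),('scene',[s]),('both',[t,s])):
        q,c=fit(ds,[box(d,p0,r) for d in ds],cl,p0);print(nm,lab,q.round(4),round(c,1))
E
python3 r1.py
```

```text
org top [0.5622 0.2084 1.5648] 180.0
org scene [0.5638 0.207  1.567 ] 265.1
org both [0.5626 0.2077 1.5618] 474.6
con top [ 0.5001 -0.3419 -1.4008] 336.4
con scene [ 0.5054 -0.3448 -1.3975] 228.0
con both [ 0.5027 -0.3424 -1.3977] 636.3
```

```bash
cat > r2.py <<'E'
from fit import *
import sys
def overlay(f,out,cropbox,items,k=4):
    d=load(f);x0,y0,x1,y1=cropbox
    im=cv2.resize(d['frame'][y0:y1,x0:x1],None,fx=k,fy=k,interpolation=cv2.INTER_CUBIC)
    for pose,pts,z,col in items:
        x,y,t=pose;c,s=np.cos(t),np.sin(t);q=np.asarray(pts)
        W=np.c_[x+c*q[:,0]-s*q[:,1],y+s*q[:,0]+c*q[:,1],np.full(len(q),z)]
        p=((proj(d,W)-[x0,y0]+.5)*k-.5);cv2.polylines(im,[np.round(p).astype(int)],True,col,1)
    cv2.imwrite(out,im)
O=(.5626,.2080,1.5650);C=(.5015,-.3425,-1.399)
io=[(O,rect(-.179,.179,-.0675,.0675),.027,(255,255,255)),(O,clipped(.048,.031,.016,.114),.024,(0,255,0)),(O,clipped(.048,.031,.016,-.114),.024,(0,255,0)),(O,clipped(.05,.033),.021,(0,0,255))]
ic=[(C,rect(-.09,.06,-.105,.105),.055,(0,0,255)),(C,rect(-.0085,.0085,-.048,.048),.101,(0,255,0))]
if __name__=='__main__':
    overlay('pics/top0.npz','pics/o1.png',(130,125,255,225),io,5)
    overlay('pics/top0.npz','pics/o2.png',(320,165,400,260),ic,5)
    overlay('pics/scene0.npz','pics/o3.png',(120,165,200,250),ic,5)
    a=cv2.imread('pics/o2.png');b=cv2.imread('pics/o3.png');h=max(a.shape[0],b.shape[0]);m=np.zeros((h,800,3),np.uint8);m[:a.shape[0],:400]=a;m[:b.shape[0],400:]=b;cv2.imwrite('pics/o23.png',m)
E
python3 r2.py
```

```text
(no output)
```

View pics/o1.png

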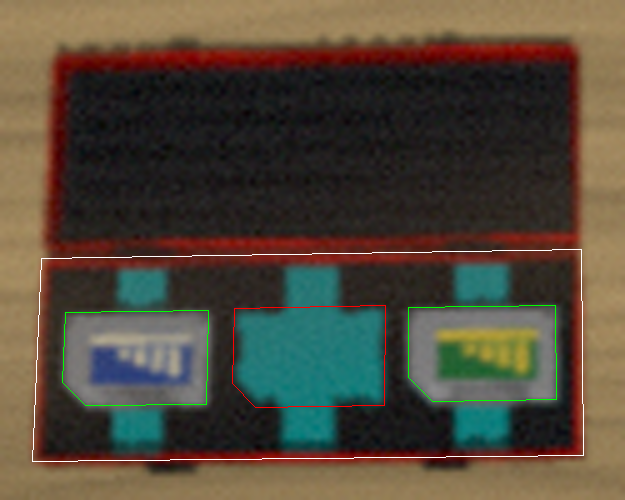

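View pics/o23.png

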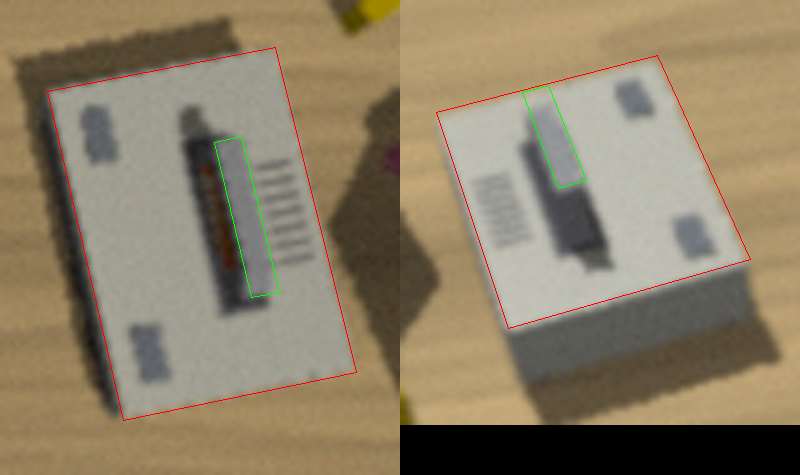

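```bash
cat > mv.py <<'E'
from fit import *
from scipy.spatial.transform import Rotation as R
def down(a):  # tool z down, jaw (tool y) along yaw angle a
    y=np.array([np.cos(a),np.sin(a),0]);z=np.array([0,0,-1.]);x=np.cross(y,z)
    q=R.from_matrix(np.c_[x,y,z]).as_quat();return [q[3],q[0],q[1],q[2]]
def st():
    s=state();print('t%.1f'%s['time'],'p',np.round(s['ee_pos'],4),'F',np.round(s['ft_force'],1),'gap %.4f'%s['finger_gap'],'j6 %.2f'%s['joint_pos'][5]);return s
E
python3 - <<'E'
from mv import *
f=-1.399+np.pi   # front direction
for k in(0,np.pi):
    print('pick',np.degrees(f+k),inverse_kinematics([.5015,-.3425,.20],down(f+k)))
for a in(0,np.pi):
    print('lay',inverse_kinematics([.54,-.09,.06],down(a)),'place',inverse_kinematics([.5626,.208,.02],down(a)))
E
```

```text
pick 99.84320446119783 [-6.55207068e-01  1.06655189e-01  1.26824801e+00 -4.44089210e-16
  1.76668946e+00 -2.39779972e+00]
pick 279.84320446119784 [-6.55207068e-01  1.06655189e-01  1.26824801e+00 -4.44089210e-16
  1.76668946e+00  7.43792932e-01]
lay [-2.27294957e-01 -1.53393889e-02  1.64286814e+00 -4.44089210e-16
  1.51406391e+00 -2.27294957e-01] place [ 2.97412449e-01  1.51700402e-01  1.54114943e+00 -4.44089210e-16
  1.44874283e+00  2.97412449e-01]
lay None place None
```

Run:
```python
from fit import *
for f in('pics/top0.npz','pics/scene0.npz'):
    P=cloud(load(f)).reshape(-1,3)
    m=(P[:,0]>.2)&(P[:,0]<.75)&(P[:,1]>-.7)&(P[:,1]<.45)&(P[:,2]>.07)&(P[:,2]<.5)
    H,ye,ze=np.histogram2d(P[m][:,1],P[m][:,2],bins=[np.arange(-.7,.46,.05),np.arange(.07,.5,.06)])
    for a,r in zip(ye,H):
        if r.sum():print(round(a,2),r.astype(int))
    m=m&(P[:,1]>-.55)&(P[:,1]<-.43);print(P[m].min(0) if m.any() else '',P[m].max(0) if m.any() else '')
# cartridge fine
t=load('pics/top0.npz');P=cloud(t).reshape(-1,3)
for f in('pics/top0.npz','pics/scene0.npz'):
    P=cloud(load(f)).reshape(-1,3);m=(np.hypot(P[:,0]-.5,P[:,1]+.342)<.07)&(P[:,2]>.09);c=P[m].mean(0);u,s,v=np.linalg.svd(P[m][:,:2]-c[:2]);print(f,c,m.sum(),np.degrees(np.arctan2(v[0,1],v[0,0])),np.ptp((P[m][:,:2]-c[:2])@v.T,0))
```

```text
-0.7 [ 0  0  0 41  0  0  0]
-0.65 [ 30  21  28 704   0   0   0]
-0.6 [134  89 103 971   0   0   0]
-0.55 [328 344 332 783   0   0   0]
-0.5 [ 98 120 146  84   0   0   0]
-0.4 [26  0  0  0  0  0  0]
-0.35 [234   0   0   0   0   0   0]
0.4 [22  0  0  0  0  0  0]
[ 0.30378177 -0.5499945   0.07051681] [ 0.45394926 -0.48384628  0.26969465]
-0.7 [193 113  28  50   0   0   0]
-0.65 [323 210 148 343   0   0   0]
-0.6 [282 247 152 438   0   0   0]
-0.55 [325 338 303 344   0   0   0]
-0.5 [79 76 92 33  0  0  0]
-0.4 [30  0  0  0  0  0  0]
-0.35 [135   0   0   0   0   0   0]
0.4 [10  0  0  0  0  0  0]
[ 0.31222619 -0.54999562  0.0701421 ] [ 0.45994216 -0.48477938  0.2672369 ]
pics/top0.npz [ 0.50544866 -0.33991431  0.09927452] 190 -169.45180091814922 [0.09285899 0.01898789]
pics/scene0.npz [ 0.51659861 -0.34255618  0.09947584] 121 10.647801440812877 [0.08450337 0.01785976]
```

Run:
```python
from mv import *
f=-1.396+np.pi; q=down(f)
move_to([.503,-.341,.20],q); st()
move_l([.503,-.341,.080],.12); st()
close(); st()
d=snap('top','pics/g.png');d=snap('scene','pics/gs.png')
a=cv2.imread('pics/g.png')[150:280,300:420];b=cv2.imread('pics/gs.png')[150:280,100:220]
cv2.imwrite('pics/g2.png',cv2.resize(np.hstack([a,b]),None,fx=3.2,fy=3.2))
```

```text
t3.5 p [ 0.5034 -0.3404  0.2   ] F [-0.6 -0.2 -0. ] gap 0.0878 j6 -2.40
t4.7 p [ 0.5035 -0.3414  0.0812] F [-0.7  1.4  0.3] gap 0.0874 j6 -2.40
t5.7 p [ 0.503 -0.341  0.08 ] F [-0.  -0.3 -0.5] gap 0.0166 j6 -2.40
```

View pics/g2.png

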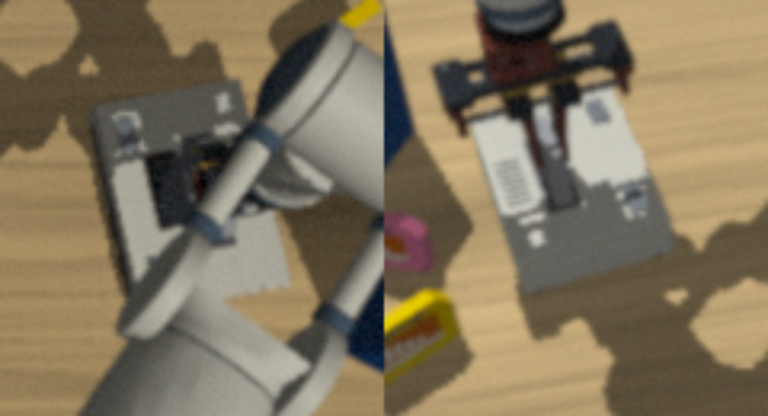

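The gap is 16.6 mm, so both jaws hold the 17 mm thickness. Next I lift it out and stand it on the open shelf.

Run:
```python
from mv import *
move_l([.503,-.341,.20],.1); s=st()
q=down(0)
move_to([.545,-.09,.20],q); st()
d=snap('scene','pics/l.png')
move_l([.545,-.09,.047],.12); st()
move_l([.545,-.09,.0415],.02); st()
d=snap('scene','pics/l2.png')
a=cv2.imread('pics/l.png')[50:290,150:350];b=cv2.imread('pics/l2.png')[50:290,150:350]
cv2.imwrite('pics/l3.png',cv2.resize(np.hstack([a,b]),None,fx=2,fy=2))
```

```text
t7.2 p [ 0.5027 -0.3408  0.1989] F [-0.1  0.7 -1.1] gap 0.0168 j6 -2.40
t9.1 p [ 0.545  -0.0903  0.1999] F [-0.3  1.  -2. ] gap 0.0168 j6 -0.23
t10.5 p [ 0.5456 -0.0901  0.0481] F [-0.6  0.8 -0.8] gap 0.0168 j6 -0.23
t11.0 p [ 0.5449 -0.09    0.0413] F [ 0.1 -0.2 -0.6] gap 0.0168 j6 -0.23
```

View pics/l3.png

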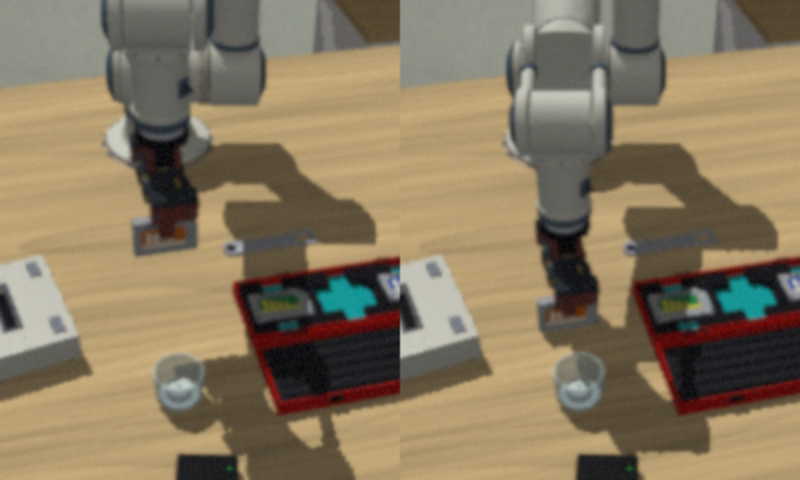

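Run:
```python
from mv import *
move_l([.545,-.09,.0405],.02); st()
gripper_open(); st()
move_l([.545,-.09,.058],.05)
move_l([.515,-.09,.058],.08); st()
move_l([.482,-.09,.058],.04); st()
move_l([.482,-.09,.15],.15)
move_to([.42,-.02,.25],down(0)); st()
snap('scene','pics/f.png');snap('top','pics/ft.png')
a=cv2.imread('pics/f.png')[130:290,170:300];b=cv2.imread('pics/ft.png')[100:260,220:350]
cv2.imwrite('pics/f2.png',cv2.resize(np.hstack([a,b]),None,fx=3,fy=3))
```

```text
t11.3 p [ 0.5454 -0.0901  0.041 ] F [ 0.  -0.2  1.1] gap 0.0170 j6 -0.23
t12.4 p [ 0.545  -0.09    0.0405] F [ 0.   0.8 -0.2] gap 0.0874 j6 -0.23
t13.4 p [ 0.5151 -0.09    0.058 ] F [ 0.2 -0.9 -0.4] gap 0.0875 j6 -0.24
t14.4 p [ 0.4821 -0.09    0.0581] F [ 0.2 -0.9 -0.5] gap 0.0876 j6 -0.25
t15.8 p [ 0.4201 -0.0202  0.2484] F [ 0.1 -0.6  0.3] gap 0.0879 j6 -0.13
```

View pics/f2.png

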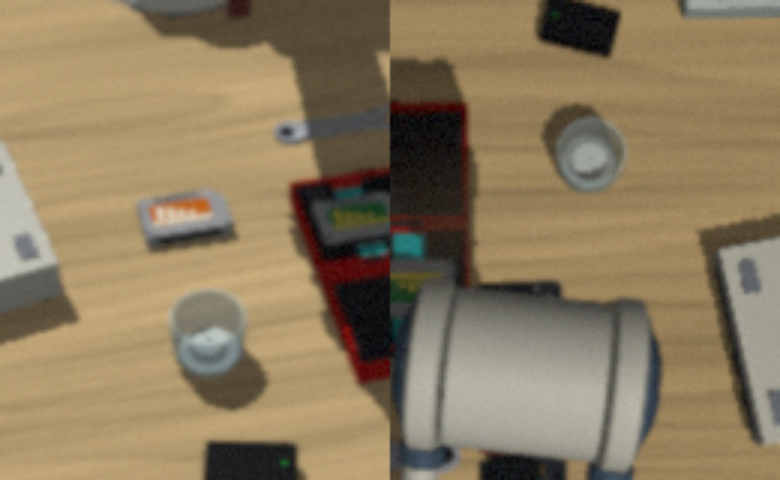

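It lies flat, label up, with the clipped corner towards -x/+y. I clear the arm to measure it.

```bash
cat > r3.py <<'E'
from mv import *
def cart(d,pose,box):
    P=lambda pts,z:poly(d,pts,z,pose,box)
    o=np.ones(((box[3]-box[1])*S,(box[2]-box[0])*S))
    c=clipped(.048,.031);top=P(c,.017);al=np.maximum.reduce([P(c,z) for z in(0,.004,.008,.012,.017)])
    w=P(rect(-.065,.065,-.048,.048),.01)*(1-P(rect(-.036,.036,-.022,.022),.017))
    return layers([o,al,top]),w
if __name__=='__main__':
    movej([1.225,.091,1.231,0,1.82,0.3]); st()
    t=snap('top','pics/m.png');s=snap('scene','pics/ms.png')
    p0=(.505,-.09,np.pi/2)
    for lab,ds in(('top',[t]),('scene',[s]),('both',[t,s])):
        q,c=fit(ds,[box(d,p0,.09) for d in ds],cart,p0);print(lab,q.round(4),round(c,1))
    from r2 import overlay
    pts=clipped(.048,.031)
    overlay('pics/m.npz','pics/m1.png',(250,180,320,250),[(q,pts,.017,(0,255,0))],5)
    overlay('pics/ms.npz','pics/m2.png',(190,160,260,230),[(q,pts,.017,(0,255,0))],5)
    cv2.imwrite('pics/m3.png',np.hstack([cv2.imread('pics/m1.png'),cv2.imread('pics/m2.png')]))
    P=cloud(t).reshape(-1,3);m=(abs(P[:,0]-q[0])<.02)&(abs(P[:,1]-q[1])<.035);print('height',np.median(P[m][:,2]))
    p0=(.5626,.208,1.565)
    for lab,ds in(('top',[t]),('scene',[s])):
        q,c=fit(ds,[box(d,p0,.24) for d in ds],organ,p0);print('org',lab,q.round(4),round(c,1))
E
python3 r3.py
```

```text
t18.2 p [0.172  0.5746 0.2308] F [ 0.4  0.4 -0.1] gap 0.0878 j6 0.30
top [ 0.5099 -0.0894  1.568 ] 214.1
scene [ 0.5093 -0.0909  1.5626] 136.5
both [ 0.5091 -0.0899  1.5474] 376.3
height 0.01656442189571315
org top [0.5622 0.2084 1.5629] 180.1
org scene [0.5635 0.207  1.5605] 258.1
```

View pics/m3.png

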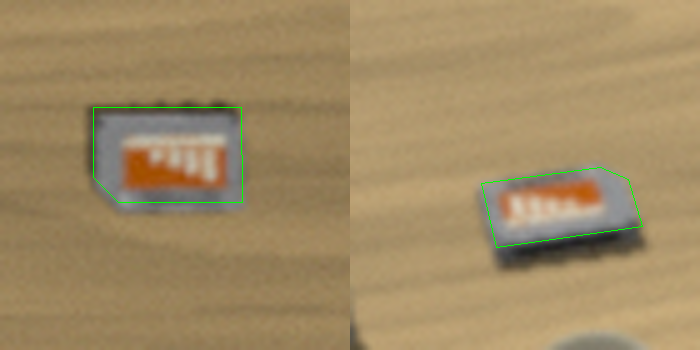

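```bash
python3 - <<'E'
from mv import *
q=down(-.007)
move_to([.507,-.09,.12],q)
move_l([.507,-.09,.011],.1); st()
close(); s=st()
gripper_open(); st()
move_l([.507,-.09,.15],.2)
movej([1.225,.091,1.231,0,1.82,0.3]); st()
t=snap('top','pics/n.png');s=snap('scene','pics/ns.png')
E
cat > r4.py <<'E'
from r3 import *
from r2 import overlay
t=load('pics/n.npz');s=load('pics/ns.npz')
def topfit(z0):
    def cl(d,pose,box):
        P=lambda pts,z:poly(d,pts,z,pose,box)
        o=np.ones(((box[3]-box[1])*S,(box[2]-box[0])*S))
        c=clipped(.048,.031);top=P(c,z0+.017);con=np.maximum.reduce([P(rect(-.048,.048,-.031,-.0305),z0+z) for z in np.linspace(0,.017,6)])*1.
        al=np.maximum.reduce([P(c,z0+z) for z in(0,.004,.008,.012,.017)])
        L=[o,al,con,top] if z0==0 else [o,top]
        w=P(rect(-.058,.058,-.041,.041),z0+.017)*(1-P(rect(-.036,.036,-.022,.022),z0+.017))
        if z0: w=w*(1-P(rect(-.02,.02,-.06,.06),z0+.01))
        return layers(L),w
    return cl
for nm,p0,z0 in(('cart',(.507,-.09,1.564),0),('green',(.563,.094,1.564),.007),('blue',(.562,.322,1.564),.007)):
    for lab,ds in(('top',[t]),('scene',[s])):
        q,c=fit(ds,[box(d,p0,.08) for d in ds],topfit(z0),p0);print(nm,lab,q.round(4),round(c,1))
        if nm=='cart': 
            overlay({'top':'pics/n.npz','scene':'pics/ns.npz'}[lab],'pics/x%s.png'%lab,{'top':(250,180,320,250),'scene':(190,160,260,230)}[lab],[(q,clipped(.048,.031),.017,(0,255,0))],5)
cv2.imwrite('pics/n3.png',np.hstack([cv2.imread('pics/xtop.png'),cv2.imread('pics/xscene.png')]))
E
python3 r4.py
```

```text
t22.2 p [ 0.5076 -0.0901  0.0119] F [-0.1  0.6 -0.6] gap 0.0877 j6 -0.23
t22.7 p [ 0.507  -0.09    0.0112] F [-0.5 -0.   2.2] gap 0.0619 j6 -0.23
t23.3 p [ 0.507 -0.09   0.011] F [ 0.   0.2 -0.1] gap 0.0878 j6 -0.23
t26.8 p [0.1719 0.5746 0.2304] F [-1.  -0.9 -0.8] gap 0.0875 j6 0.30
cart top [ 0.5073 -0.0898  1.5637] 144.2
cart scene [ 0.5093 -0.0918  1.5689] 67.1
green top [0.5605 0.0941 1.5623] 45.9
green scene [0.563  0.0927 1.5775] 102.9
blue top [0.5623 0.3212 1.5762] 41.4
blue scene [0.5648 0.3202 1.5766] 78.5
```

View pics/n3.png

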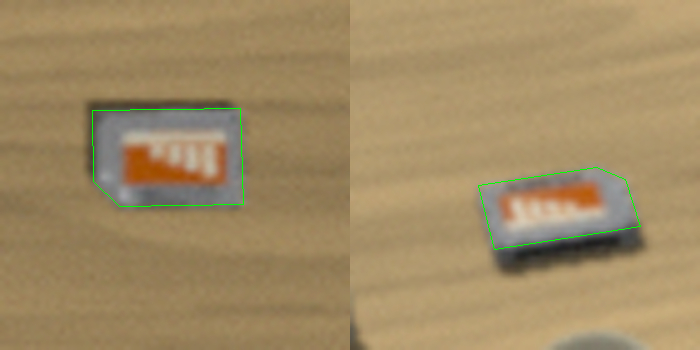

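Grasp centring gives the cameras' x bias (top +0.3 mm, scene +2.3 mm). With that corrected, rim and stored-cartridge estimates put the pocket at (0.5615, 0.2082), yaw 1.563. Now I regrasp and insert.

Run:
```python
from mv import *
q=down(-.008)
move_to([.507,-.09,.12],q)
move_l([.507,-.09,.011],.1)
close(); st()
move_l([.507,-.09,.13],.12); st()
X,Y=.5615,.2082
move_to([X,Y,.13],q); st()
move_l([X,Y,.045],.1); st()
snap('scene','pics/i.png')
cv2.imwrite('pics/i2.png',cv2.resize(cv2.imread('pics/i.png')[130:270,240:400],None,fx=5,fy=4.2))
```

```text
t31.4 p [ 0.5071 -0.09    0.0112] F [-0.5  0.3  0.7] gap 0.0614 j6 -0.23
t32.5 p [ 0.5065 -0.0899  0.1289] F [ 0.5  0.4 -1. ] gap 0.0617 j6 -0.23
t33.6 p [0.5616 0.207  0.1298] F [-0.2  0.1 -1.3] gap 0.0616 j6 0.31
t34.6 p [0.562  0.2084 0.0459] F [-0.6  0.1 -0.8] gap 0.0619 j6 0.31
```

View pics/i2.png

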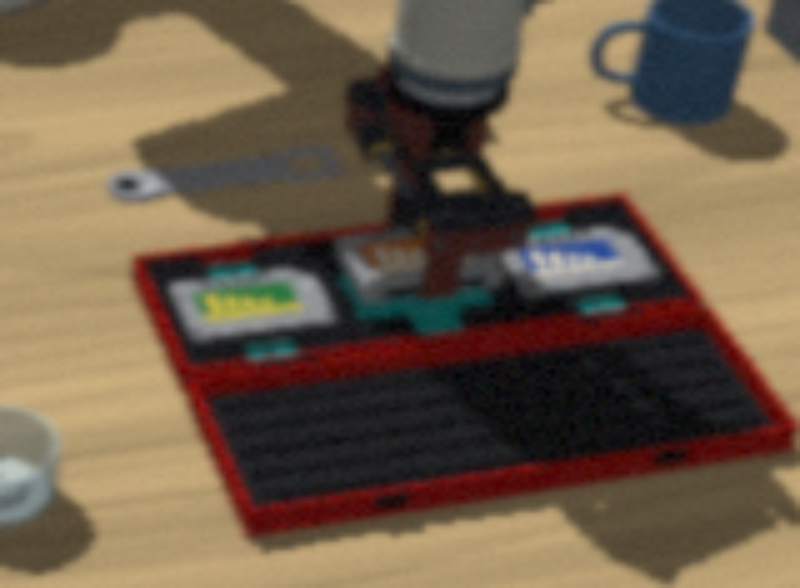

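The cartridge hangs level over the middle pocket, the right way round. Descending with force watch.

Run:
```python
from mv import *
X,Y=.5615,.2082
for z in [.036,.033,.031,.029,.027,.025,.023,.021,.0195,.0185]:
    move_l([X,Y,z],.03); s=st()
    if s['ft_force'][2]>45 or np.hypot(*s['ft_force'][:2])>15: print('STOP');break
```

```text
t35.1 p [0.5613 0.2081 0.0356] F [ 0.2 -0.2 -1.7] gap 0.0619 j6 0.31
t35.4 p [0.5613 0.2082 0.0327] F [-0.6 -1.  -0.7] gap 0.0614 j6 0.31
t35.6 p [0.5614 0.2082 0.0308] F [ 0.5  0.4 -0.4] gap 0.0617 j6 0.31
t35.9 p [0.5618 0.2085 0.0294] F [0.7 1.7 0.7] gap 0.0617 j6 0.31
t36.1 p [0.562  0.2087 0.0281] F [-1.1  2.4  5. ] gap 0.0614 j6 0.31
t36.4 p [0.5622 0.2089 0.0269] F [-1.8  3.   7.2] gap 0.0617 j6 0.31
t36.6 p [0.5621 0.209  0.0249] F [-1.2  1.9  8.7] gap 0.0618 j6 0.31
t36.9 p [0.562  0.209  0.0227] F [-2.2  3.1  7.2] gap 0.0619 j6 0.31
t37.1 p [0.562  0.209  0.0212] F [-2.1  2.6  7.5] gap 0.0616 j6 0.31
t37.4 p [0.562  0.209  0.0201] F [-2.1  2.8  8.5] gap 0.0616 j6 0.31
```

```bash
python3 - <<'E'
from mv import *
X,Y=.5615,.2085
move_l([X,Y,.0175],.02);st()
gripper_open(); st()
move_l([X,Y,.075],.12)
close(); st()
move_l([X,Y,.038],.08)
for z in [.034,.032,.030,.028,.026]:
    move_l([X,Y,z],.02); hold(.2); s=st()
    if s['ft_force'][2]>25: break
move_l([X,Y,.08],.1); gripper_open()
movej([1.225,.091,1.231,0,1.82,0.3]); st()
t=snap('top','pics/e.png');s=snap('scene','pics/es.png')
E
cat > r5.py <<'E'
import r3
from fit import *
exec(open('r4.py').read().split("for nm,p0")[0])
t=load('pics/e.npz');s=load('pics/es.npz')
for nm,p0,z0 in(('cart',(.5615,.208,1.564),.007),('green',(.563,.094,1.564),.007),('blue',(.562,.322,1.564),.007)):
    for lab,d in(('top',t),('scene',s)):
        q,c=fit([d],[box(d,p0,.08)],topfit(z0),p0);
        P=cloud(d).reshape(-1,3);x,y=P[:,0]-p0[0],P[:,1]-p0[1];m=(abs(x)<.024)&(abs(y)<.038)&(P[:,2]>.015)
        A=np.c_[x,y,0*x+1][m];pl=np.linalg.lstsq(A,P[m][:,2],rcond=None)[0]
        print(nm,lab,q.round(4),round(c,1),'plane',pl.round(4))
a=t['frame'][120:225,125:255];b=s['frame'][165:270,260:390]
cv2.imwrite('pics/e2.png',cv2.resize(np.hstack([a,b]),None,fx=3,fy=3,interpolation=cv2.INTER_CUBIC))
E
python3 r5.py
```

```text
t37.6 p [0.562  0.2091 0.0191] F [-2.2  1.7  8.3] gap 0.0618 j6 0.31
t38.3 p [0.5614 0.2084 0.0173] F [-0.9  0.2  0.1] gap 0.0879 j6 0.31
t40.2 p [0.5615 0.2085 0.075 ] F [0.3 0.3 0.1] gap 0.0003 j6 0.31
t41.4 p [0.5616 0.2085 0.0342] F [ 0.7 -0.  -0.4] gap 0.0003 j6 0.31
t41.8 p [0.5619 0.2087 0.0327] F [-1.   0.8  5.4] gap 0.0006 j6 0.31
t42.3 p [0.562  0.2087 0.0323] F [-4.5 -1.7 12.8] gap 0.0002 j6 0.31
t42.7 p [0.5621 0.2087 0.0322] F [-7.9 -2.2 20.8] gap 0.0004 j6 0.31
t43.2 p [0.5621 0.2087 0.0322] F [-13.2  -4.9  29.8] gap 0.0003 j6 0.31
t47.3 p [0.172  0.5746 0.23  ] F [ 0.6 -0.8 -0.5] gap 0.0878 j6 0.30
cart top [0.5618 0.2077 1.5429] 46.6 plane [-0.0136 -0.0112  0.0231]
cart scene [0.5641 0.206  1.568 ] 82.2 plane [ 0.0151 -0.0012  0.0238]
green top [0.5605 0.0941 1.5624] 52.5 plane [-0.0138 -0.0058  0.0231]
green scene [0.563  0.0927 1.5776] 105.8 plane [-0.0038 -0.0042  0.024 ]
blue top [0.5622 0.3212 1.5722] 45.6 plane [-0.0056 -0.0009  0.023 ]
blue scene [0.5648 0.3203 1.5768] 84.5 plane [ 0.0041 -0.0012  0.0239]
```

View pics/e2.png

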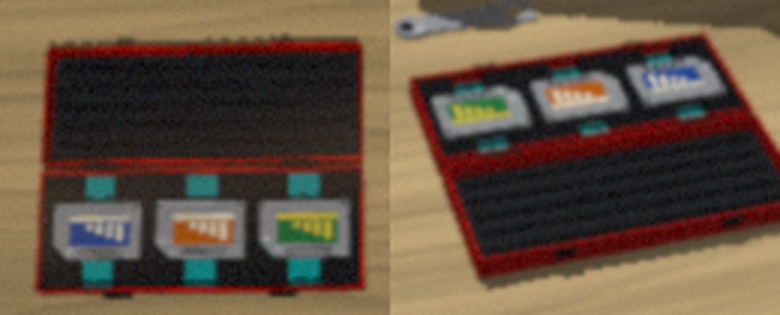

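It matches its neighbours in height and line, and the arm is clear. Handing in.

```bash
python3 -c "
from bench import *
print(job_done(), state()['time'])"
```

```text
the job is handed in; nothing more can be done
the job is handed in; nothing more can be done
```

The orange cartridge is in the middle pocket (the empty one), label up with its clipped corner the right way round. I handed the job in at about 47 s of the 67 s allowed; no verdict was given.

**How it went:** I lifted the cartridge out of the console and stood it on the open shelf. I let go, tipped it onto its back, and took it afresh by its long edges. I lowered it level into the pocket, where the lips pushed back with about 9 N. Then I pressed on the label with closed fingers up to about 30 N.

**Last checks:**
- **Fully home:** the press met a hard stop with the fingertips 24.2 mm above the shelf; fully home is 24 mm.
- **Height and level:** its top measures 23.1 mm in the top view and 23.8 mm in the scene view, within 0.1–0.2 mm of the stored cartridges in the same view. Fitted tilt is under 0.02 rad.
- **Position:** it is within about 1–2 mm of the estimated pocket centre.
- **Other things:** the stored cartridges moved less than 0.2 mm by the cameras. I did not re-measure the tea-light holder, opener or mug at the end. The arm never went near them.

**Where the views disagreed:** the cartridge's yaw came out as 1.543 rad in the top view and 1.568 rad in the scene view, with the foam at about 1.563. I put this down to fit noise, and both are within the 0.06 rad limit. The scene camera also read about 2 mm high in x, which I corrected from a grasp.

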